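# Change the condenser cooling water over to the blue supply

## Robot

A 6-joint arm with a two-finger parallel gripper is mounted at the origin on the work surface. World frame = base frame: x ahead of the robot, y to its left, z up, the work surface at z = 0. Lengths are in m, angles in degrees, forces in N, time in s.
With the tool pointing down it reaches from about 0.4 to 0.825 m from the base axis. Payload 7 kg.
Tool frame: the origin (TCP) lies midway between the tips of the shut fingers; the grasp point (between the pads) lies 19 mm behind it; z points along the fingers, y is the line along which they close (so a half turn about z gives the same grasp; the last joint's range is limited). The gripper opens to 88 mm and grips with 3 to 60 N. Pads are 19 mm wide; open, the fingers measure 130 mm over their backs; the gripper's body (78 mm by 193 mm) begins 47 mm behind the grasp point.
Start: joints at [-51.675, 20.546, 0.682, 0, -70.136, -16.507], TCP at [0.251, -0.627, 0.227] pointing down, gripper open.
Joint ranges: [-176.03, 176.03], [-82.01, 121.73], [-58.28, 71.71], [-173.87, 95.51], [-174.79, -0.11], [-173.66, 173.66]. Speed limits (degrees/s): [136.94, 136.94, 172.46, 180, 180, 180].

## Interface

Orientations are given as [roll, pitch, yaw] about the fixed x, y, z axes, in that order (R = Rz(yaw) Ry(pitch) Rx(roll)).
In Python, from plant import * gives the robot as it stands.
- The arm moves only by the tool move_arm, never from a script. Its argument "commands" is a list of rows, each a list of 7 numbers: the shift along the world's x, y, z in mm, then the turn, a rotation vector about the world's x, y, z in degrees, then the opening in per cent of the stroke, from 0 (shut) to 100 (fully open). In form: [[x, y, z, rx, ry, rz, fingers], ...]. A call has 1 to 20 rows; each row shifts and turns the commanded pose from where the row before left it; what a row does not reach is not made up. A row lasts 1/10 s, in which the tool goes at most 50 mm and 8.59 degrees, less where a joint would pass 70% of its speed; a pose out of reach is approached as far as the arm can. A call with a gripper value outside its range is refused whole. The fingers move at their own pace and stop on an object; "squeeze" is the grip in N (left out, the last holds). Time passes only in rows, so rows that do not move let the fingers close. It gives the time, the measured TCP pose, the force and the opening at its end, in the units of the state.
- get_state(): the state, without advancing time (a new reading comes with each control period).
- capture(name): name is "scene" or "side" or "wrist"; returns a dict with "frame" (400x640x3 uint8, blue, green, red), "camera_matrix" (3x3 intrinsics, pixels), "dist_coeffs" ([k1, k2, p1, p2, k3] as OpenCV has them; the pictures are not rectified), "world_to_cam" (4x4, takes a point from world to camera coordinates); the wrist camera has in their place "tool_from_camera" (4x4, takes a point from camera to tool coordinates, whose origin is the TCP and whose axes are the flange's). Camera axes: x right, y up, looking along -z (the intrinsics and any distortion apply to the point x, -y, -z); pixel columns grow to the right and rows downward; lengths in m; the calibration is good to about 2 mm. A picture is of the moment at which its call begins: read the wrist's pose just before it. There is no depth.
- close_job(): hands the job in, once; it reports no verdict.
The state is a dict: "time_s": time; "joints": joint angles; "qd": joint speeds; "joint_torque": joint torques, N m; "tcp_pos": TCP position; "eef_rot": TCP orientation; "contact_force": force on the tool from outside, world axes, zero at the start; "moment": the same for the moment, N m; "gripper_width": finger opening in m.
Only numpy, scipy, OpenCV 4.12 (cv2) and the standard library are available. Lean on these libraries where they do the work, as an engineer would, in place of code of your own. Each camera call takes 0.05 s, during which the arm holds its last target. There are 200 camera calls.

## Task

Change the cooling water over from the red supply to the blue one without the condensers ever running dry: pushing with a fingertip and never gripping a lever, turn the blue lever round until its valve is fully open (lever in line with its pipe), and only then push the red lever round until its valve is fully shut (lever square across its pipe). Leave the yellow lever at its part-open setting, pick nothing up, and leave the glassware and other things on the bench where they stand.

Things in the scene. Friction and masses are not known exactly. Their poses are not given: they have to be found in the camera images.
- manifold: fixed; grey plate 220 (x) x 500 (y) x 12 mm. Three copper inlets rise at x = -65 mm and run back, each through a ball valve (x = 0, y = -150, 0, +150 mm; colours in any order), to a header pipe at x = 75 mm; pipe axes 75 mm high. Round gauge at x = 75, y = -212 mm, 160 mm high. Origin: under the valves' middle, on the bench; x away from the robot, y left
- blue_pivot (a point): fixed point on the blue valve's upright turning axis, at the lever's mid-height (120 mm above the bench). Its x points along the valve's pipe to the header (away from the robot, up to the manifold's yaw), y the way the shut lever points, z up
- blue_tip (a point): middle of the blue lever's free end, 90 mm from the pivot. Flat steel lever with a blue sleeve from 28 to 90 mm from the pivot, 20 mm wide, 14 mm thick (113 to 127 mm above the bench); pipes and valve under it reach up to 92 mm, the valve's neck (20 mm across) up to it. Turns with the lever; y points from pivot to free end
- lever_blue (a joint): blue lever's angle, rad: 0 = shut, square across its pipe, pointing along the pivot's +y; pi/2 = fully open, in line with its pipe, pointing along the pivot's -x (towards the robot). Grows anticlockwise seen from above; firm stop at either end. Stays where left; about 3 N at 70 mm from the pivot turns it. Starts shut or nearly so.
- red_pivot (a point): fixed point on the red valve's upright turning axis, at the lever's mid-height (120 mm above the bench). Its x points along the valve's pipe to the header (away from the robot, up to the manifold's yaw), y the way the shut lever points, z up
- red_tip (a point): middle of the red lever's free end, 90 mm from the pivot. Flat steel lever with a red sleeve from 28 to 90 mm from the pivot, 20 mm wide, 14 mm thick (113 to 127 mm above the bench); pipes and valve under it reach up to 92 mm, the valve's neck (20 mm across) up to it. Turns with the lever; y points from pivot to free end
- lever_red (a joint): red lever's angle, rad: 0 = shut, square across its pipe, pointing along the pivot's +y; pi/2 = fully open, in line with its pipe, pointing along the pivot's -x (towards the robot). Grows anticlockwise seen from above; firm stop at either end. Stays where left; about 3 N at 70 mm from the pivot turns it. Starts open or nearly so.
- yellow_pivot (a point): fixed point on the yellow valve's upright turning axis, at the lever's mid-height (120 mm above the bench). Its x points along the valve's pipe to the header (away from the robot, up to the manifold's yaw), y the way the shut lever points, z up
- yellow_tip (a point): middle of the yellow lever's free end, 90 mm from the pivot. Flat steel lever with a yellow sleeve from 28 to 90 mm from the pivot, 20 mm wide, 14 mm thick (113 to 127 mm above the bench); pipes and valve under it reach up to 92 mm, the valve's neck (20 mm across) up to it. Turns with the lever; y points from pivot to free end
- lever_yellow (a joint): yellow lever's angle, rad: 0 = shut, square across its pipe, pointing along the pivot's +y; pi/2 = fully open, in line with its pipe, pointing along the pivot's -x (towards the robot). Grows anticlockwise seen from above; firm stop at either end. Stays where left; about 3 N at 70 mm from the pivot turns it. Starts part open.
- sample_bottle: bystander, loose: small amber bottle with white cap, 42 mm across, 72 mm high, standing on the manifold's 12 mm base plate between two valves. Origin: centre of its underside, z up
- vial: bystander, loose: small clear vial with green cap, 28 mm across, 62 mm high, standing on the base plate between two valves. Origin: centre of its underside, z up
- flask: bystander, loose: glass conical flask, 84 mm across at the foot, 122 mm high, to the left of the manifold. Origin: centre of its underside, z up
- wash_bottle: bystander, loose: white wash bottle with blue cap and a bent spout, 68 mm across, 188 mm high, to the right of the manifold. Origin: centre of its underside, z up
- beaker: bystander, loose: glass beaker, 68 mm across, 90 mm high, on the bench nearer the robot, right. Origin: centre of its underside, z up
- wrench: bystander, loose: steel spanner 170 mm long lying flat on the bench between manifold and robot. Origin: mid-length, underside, z up
- mortar: bystander, loose: white ceramic bowl, 90 mm across, 50 mm high, on the bench nearer the robot, left. Origin: centre of its underside, z up

How it is judged:
By the outcome, as a careful person would: the job done as asked, in the order asked, and still so for the second after the job is handed in, with the robot touching nothing.
It also fails if it takes over 54 s, if anything falls off the work surface, if the arm or the gripper's body presses on something with over 40 N, if the wrist force passes 120 N, or if a joint passes its speed limit or range.

## Working session

There is one attempt and no reset: what is moved stays moved. The work goes in short steps, Python scripts to look and compute and a tool call to move; the robot and the scene stay as the last step left them, time stands still between calls to the robot, and variables do not carry over. Pictures are saved under pics/ and viewed, on a budget of 10 in all, crops included, one or two more only if the job needs it, and the job is handed in when it is done.

Besides the shell and the picture viewer there is one more tool, called after "Call:" by a JSON object that holds its "op" and its "data", one argument or row to a line. move_arm: Moves the arm, as the interface text tells. Its arguments: {"type":"object","properties":{"commands":{"type":"array"},"squeeze":{"type":"number"}},"required":["commands"]}

```bash
ls; mkdir -p pics
python3 - <<'E'
from plant import *
import cv2,pickle
d={n:capture(n) for n in("scene","side")}
pickle.dump(d,open('c0.pkl','wb'))
for n in d: cv2.imwrite(f'pics/{n}0.png',d[n]['frame']); print(n,d[n]['camera_matrix'],d[n]['dist_coeffs'],d[n]['world_to_cam'])
print(get_state())
E
```

```text
pics
scene [[391.86208047   0.         323.93645925]
 [  0.         391.86208047 197.61285409]
 [  0.           0.           1.        ]] [-0.05347741  0.          0.          0.          0.        ] [[-0.80935251  0.58712802 -0.01513915  0.38221606]
 [-0.32717235 -0.42929875  0.84181996  0.09234342]
 [ 0.48775687  0.68628221  0.53954608 -1.37558413]
 [ 0.          0.          0.          1.        ]]
side [[480.58390047   0.         324.91826015]
 [  0.         480.58390047 200.49828507]
 [  0.           0.           1.        ]] [-0.08148059  0.          0.          0.          0.        ] [[-0.87019251 -0.49266953 -0.00646015  0.43361948]
 [ 0.34621843 -0.62074255  0.70342838 -0.22895555]
 [-0.35056782  0.60988148  0.71073679 -1.03219944]
 [ 0.          0.          0.          1.        ]]
{'time_s': 0.1, 'joints': array([-5.16759943e+01,  2.05880635e+01,  6.39073646e-01, -1.51879524e-02,
       -7.01359096e+01, -1.65044914e+01]), 'qd': array([-0.00148169, -0.05411303,  0.11717365, -0.03497773, -0.06997157,
       -0.00438828]), 'joint_torque': array([-1.60344749e-03, -5.84160340e+01,  2.93753529e+01,  7.01553494e+00,
        1.01760085e-02, -5.83852352e-05]), 'tcp_pos': array([ 0.25066183, -0.62626874,  0.22571651]), 'eef_rot': array([ 1.79914542e+02, -1.04309164e-02, -1.58185649e+02]), 'contact_force': array([ 0.1934904 ,  0.07361899, -0.20246682]), 'moment': array([-0.0240904 , -0.00461769, -0.04346925]), 'gripper_width': 0.087910844118937}
```

View pics/scene0.png

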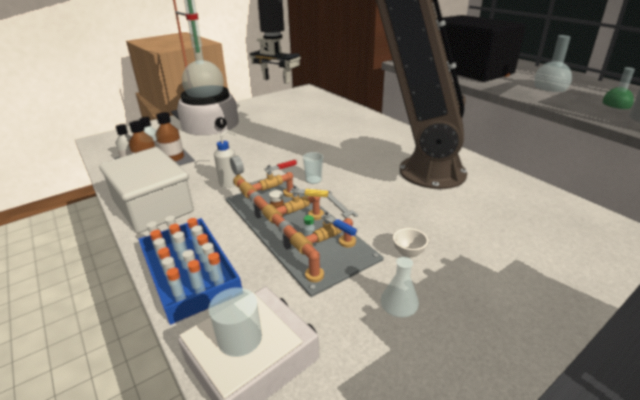

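View pics/side0.png

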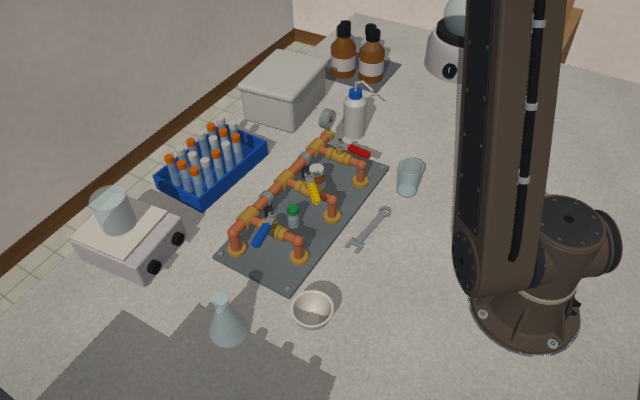

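The blue valve is the left one (blue sleeve at about (262,234) in side), yellow is in the middle (314,189) and red is on the right (358,150). Blue is across its pipe and red in line with its pipe. The side view is sharp, so I'll enlarge it to read off the plate corners and sleeves.

Run:
```python
import cv2,pickle,numpy as np
d=pickle.load(open('c0.pkl','rb'))
f=d['side']['frame']
c=cv2.resize(f[120:310,205:405],None,fx=4,fy=4,interpolation=cv2.INTER_CUBIC)[:, :800]
c=cv2.resize(f[115:305,205:405],(632,600),interpolation=cv2.INTER_CUBIC)
cv2.imwrite('pics/crop0.png',c)
for n in d:
  h=cv2.cvtColor(d[n]['frame'],cv2.COLOR_BGR2HSV)
  for k,lo,hi in(('blue',(105,150,60),(125,255,255)),('yel',(22,170,120),(32,255,255)),('red',(0,200,110),(3,255,255)),('red2',(174,170,90),(180,255,255)),('green',(55,120,50),(85,255,255))):
    m=cv2.inRange(h,lo,hi)
    N,_,s,ct=cv2.connectedComponentsWithStats(m)
    print(n,k,[(s[i].tolist(),ct[i].round(1).tolist()) for i in range(1,N) if s[i][4]>25])
```

```text
scene blue [([218, 142, 9, 7, 47], [222.3, 145.5]), ([140, 220, 100, 103, 2588], [186.1, 281.7]), ([334, 221, 21, 13, 122], [344.7, 227.0]), ([182, 225, 11, 24, 120], [187.5, 236.3])]
scene yel []
scene red []
scene red2 []
scene green [([305, 216, 8, 8, 48], [308.5, 219.8])]
side blue [([350, 88, 12, 12, 116], [355.4, 93.5]), ([153, 125, 115, 88, 2655], [215.8, 173.2]), ([196, 142, 6, 17, 48], [198.6, 150.1]), ([252, 223, 19, 25, 236], [260.6, 234.9])]
side yel [([307, 183, 14, 22, 198], [313.6, 193.0])]
side red [([348, 145, 22, 14, 156], [358.5, 151.1])]
side red2 []
side green [([287, 204, 11, 12, 105], [292.2, 209.5])]
```

View pics/crop0.png

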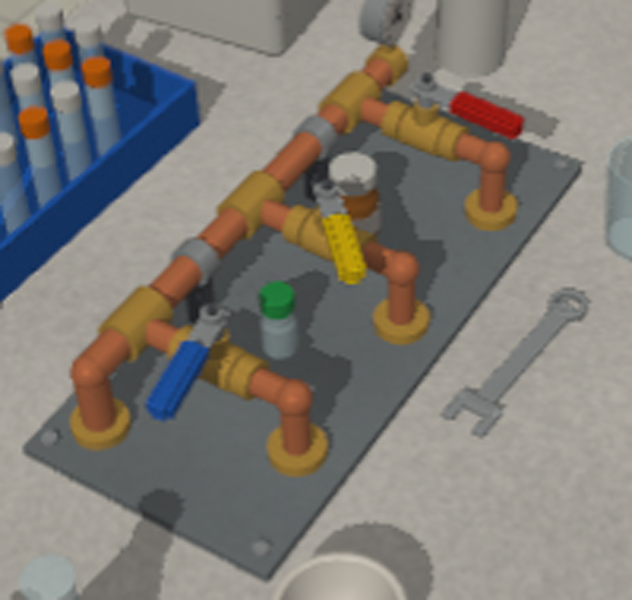

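```bash
cat > h.py <<'E'
import cv2,pickle,numpy as np
from scipy.optimize import least_squares
def proj(c,P):
    P=np.atleast_2d(P); T=c['world_to_cam']; q=P@T[:3,:3].T+T[:3,3]; q=q*[1,-1,-1]
    return cv2.projectPoints(q,np.zeros(3),np.zeros(3),c['camera_matrix'],np.array(c['dist_coeffs']))[0][:,0]
def man(p,L):
    c,s=np.cos(p[2]),np.sin(p[2]); L=np.atleast_2d(L)
    return np.c_[p[0]+c*L[:,0]-s*L[:,1],p[1]+s*L[:,0]+c*L[:,1],L[:,2]]
def back(c,uv,z):
    n=cv2.undistortPoints(np.array([[uv]],float),c['camera_matrix'],np.array(c['dist_coeffs']))[0,0]
    T=c['world_to_cam'];R=T[:3,:3];o=-R.T@T[:3,3];r=R.T@np.array([n[0],-n[1],-1]);return o+r*(z-o[2])/r[2]
def lev(y,a,r=59,z=120): return [-r*np.sin(a)/1e3,y/1e3+r*np.cos(a)/1e3,z/1e3]
E
python3 - <<'E'
from h import *
d=pickle.load(open('c0.pkl','rb')); S=d['side']; C=d['scene']
L=np.array([[110,250,12],[-110,250,12],[-110,-250,12],[-65,150,75],[-65,0,75],[-65,-150,75]])/1e3
uv=np.array([[25,450],[268,578],[581,165],[295,395],[402,267],[492,155]])*[200/632,190/600]+[205,115]
t=[('b',150,[260.6,234.9]),('y',0,[313.6,192.5]),('r',-150,[358.5,151.1])]
f=lambda p:np.r_[(proj(S,man(p,L))-uv).ravel(),*[(proj(S,man(p,lev(y,a)))[0]-u) for (_,y,u),a in zip(t,p[3:])],(proj(C,man(p,lev(150,p[3])))[0]-[344.7,227])]
r=least_squares(f,[.6,0,0,0,.8,1.5])
p=r.x;print(p[:2],np.degrees(p[2:]),f(p).round(1)); pickle.dump(p,open('p.pkl','wb'))
for n,y,a in zip('byr',(150,0,-150),p[3:]): print(n,man(p,[0,y/1e3,.12])[0].round(4),man(p,lev(y,a,90))[0].round(4))
for n,u,z in(('bottle',[353,160],.084),('vial',[277,295],.074)):
    print(n,back(S,np.array(u)*[200/632,190/600]+[205,115],z).round(3))
E
```

```text
[ 0.55370342 -0.01703893] [-1.28970452 10.39957814 45.1941827  85.93537941] [-0.2 -0.6  1.2 -0.2  1.5 -0.9 -1.   0.5 -0.9 -0.2 -0.3  0.1 -0.4  0.1
  0.1  0.6 -0.2 -0.2  0.4 -0.2]
b [0.5571 0.1329 0.12  ] [0.5428 0.2218 0.12  ]
y [ 0.5537 -0.017   0.12  ] [0.4913 0.0478 0.12  ]
r [ 0.5503 -0.167   0.12  ] [ 0.4607 -0.1586  0.12  ]
bottle [ 0.576 -0.096  0.084]
vial [0.555 0.055 0.074]
```

Manifold pose: origin (0.554, -0.017), yaw -1.3°, residuals about 1 px. Blue starts at about 10°, yellow at 45°, red at 86°. With the fingers shut, I'll go above a point behind the blue lever.

Call:
{"op": "move_arm", "data": {
  "commands": [
    [13.4, 33.2, 0, 0, 0, 3.1, 0],
    [13.4, 33.2, 0, 0, 0, 3.1, 0],
    [13.4, 33.2, 0, 0, 0, 3.1, 0],
    [13.4, 33.2, 0, 0, 0, 3.1, 0],
    [13.4, 33.2, 0, 0, 0, 3.1, 0],
    [13.4, 33.2, 0, 0, 0, 3.1, 0],
    [13.4, 33.2, 0, 0, 0, 3.1, 0],
    [13.4, 33.2, 0, 0, 0, 3.1, 0],
    [13.4, 33.2, 0, 0, 0, 3.1, 0],
    [13.4, 33.2, 0, 0, 0, 3.1, 0],
    [13.4, 33.2, 0, 0, 0, 3.1, 0],
    [13.4, 33.2, 0, 0, 0, 3.1, 0],
    [13.4, 33.2, 0, 0, 0, 3.1, 0],
    [13.4, 33.2, 0, 0, 0, 3.1, 0],
    [13.4, 33.2, 0, 0, 0, 3.1, 0],
    [13.4, 33.2, 0, 0, 0, 3.1, 0],
    [13.4, 33.2, 0, 0, 0, 3.1, 0],
    [13.4, 33.2, 0, 0, 0, 3.1, 0],
    [13.4, 33.2, 0, 0, 0, 3.1, 0],
    [13.4, 33.2, 0, 0, 0, 3.1, 0]
  ]
}}

```text
time_s: 2.1
tcp_pos: [0.5189, 0.0388, 0.2264]
eef_rot: [180.0, -0.0, -96.0]
contact_force: [0.3, -0.5, 0.0]
gripper_width: 0.0008
```

Call:
{"op": "move_arm", "data": {
  "commands": [
    [13.4, 33.2, 0, 0, 0, 3.1, 0],
    [13.4, 33.2, 0, 0, 0, 3.1, 0],
    [13.4, 33.2, 0, 0, 0, 3.1, 0],
    [13.4, 33.2, 0, 0, 0, 3.1, 0],
    [13.4, 33.2, 0, 0, 0, 3.1, 0],
    [0, 0, 0, 0, 0, 0, 0],
    [0, 0, 0, 0, 0, 0, 0],
    [0, 0, 0, 0, 0, 0, 0]
  ]
}}

```text
time_s: 2.9
tcp_pos: [0.5854, 0.2029, 0.2262]
eef_rot: [180.0, -0.0, -80.7]
contact_force: [-0.5, -0.3, -0.8]
gripper_width: 0.0005
```

Run:
```python
from plant import *
import cv2,pickle
s=get_state();d={n:capture(n) for n in("wrist","side")};d['s']=s
pickle.dump(d,open('c1.pkl','wb'))
print(s['tcp_pos'],s['eef_rot'],s['joints'],s['contact_force'],s['gripper_width'],s['time_s'])
print(d['wrist']['tool_from_camera'],d['wrist']['camera_matrix'])
cv2.imwrite('pics/w1.png',d['wrist']['frame'])
```

```text
[0.58540914 0.20286554 0.2262241 ] [ 1.79952403e+02 -1.73568311e-02 -8.07091486e+01] [ 3.71421403e+01  1.54198775e+01 -6.68529227e+00 -7.43425196e-03
 -6.79450230e+01 -2.78485015e+01] [-0.48725661 -0.27884963 -0.81166425] 0.0005448516275233624 2.9
[[-1.58241631e-04  9.51952914e-01  3.06244386e-01  8.32849609e-02]
 [ 9.99999939e-01  2.45644189e-04 -2.46861929e-04 -2.39113206e-04]
 [-3.10228086e-04  3.06244328e-01 -9.51952895e-01 -1.59162127e-01]
 [ 0.00000000e+00  0.00000000e+00  0.00000000e+00  1.00000000e+00]] [[284.16334816   0.         319.83892985]
 [  0.         284.16334816 198.31569728]
 [  0.           0.           1.        ]]
```

View pics/w1.png

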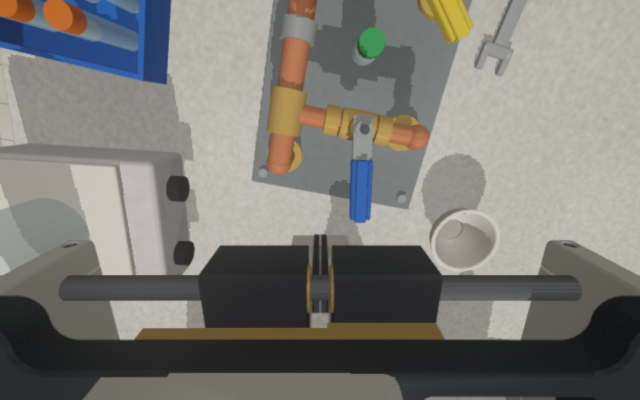

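The wrist view shows the blue lever with pivot bolt at (364,128) and tip at (360,221), still free, and the shut fingertips near (320,240). I'll check the model against this view and measure the fingertip width.

```bash
cat >> h.py <<'E'
from scipy.spatial.transform import Rotation as Ro
def wcam(c,s):
    T=np.eye(4);T[:3,:3]=Ro.from_euler('xyz',s['eef_rot'],degrees=True).as_matrix();T[:3,3]=s['tcp_pos']
    return dict(c,world_to_cam=np.linalg.inv(T@c['tool_from_camera']))
E
python3 - <<'E'
from h import *
d=pickle.load(open('c1.pkl','rb'));p=pickle.load(open('p.pkl','rb'));s=d['s'];W=wcam(d['wrist'],s)
print('pivot',proj(W,man(p,[0,.15,.127])),'tip',proj(W,man(p,lev(150,p[3],90,127))))
for u in([364,128],[360,221]): print(back(W,u,.127))
R=Ro.from_euler('xyz',s['eef_rot'],degrees=True).as_matrix()
for q in([9.5,0,0],[9.5,21,0],[9.5,-10,0],[-9.5,0,0],[9.5,0,-19],[9.5,21,-40],[-9.5,0,-40]): print(q,proj(W,s['tcp_pos']+R@np.array(q)/1e3).round())
m=cv2.inRange(cv2.cvtColor(d['wrist']['frame'],cv2.COLOR_BGR2HSV),(105,150,60),(125,255,255))[140:235,330:390]
y,x=np.nonzero(m);c=cv2.minAreaRect(np.c_[x+330,y+140].astype(np.float32));print(c)
b=cv2.boxPoints(c);print([back(W,q,.127).round(4).tolist() for q in b])
E
```

```text
pivot [[364.23572103 129.23310058]] tip [[359.57627783 223.22706678]]
[0.55750718 0.13191638 0.127     ]
[0.54290009 0.21940837 0.127     ]
[9.5, 0, 0] [[320. 233.]]
[9.5, 21, 0] [[354. 233.]]
[9.5, -10, 0] [[304. 233.]]
[-9.5, 0, 0] [[320. 261.]]
[9.5, 0, -19] [[320. 248.]]
[9.5, 21, -40] [[364. 269.]]
[-9.5, 0, -40] [[320. 302.]]
((361.0, 191.0), (60.0, 20.0), 90.0)
[[0.5631, 0.1626, 0.127], [0.545, 0.1597, 0.127], [0.5323, 0.2177, 0.127], [0.5516, 0.2208, 0.127]]
```

The model agrees with the wrist view to about 2 mm. Next I descend and work out the arc.

Call:
{"op": "move_arm", "data": {
  "commands": [
    [0, 0, -20, 0, 0, 0, 0],
    [0, 0, -25, 0, 0, 0, 0],
    [0, 0, -25, 0, 0, 0, 0],
    [0, 0, -25, 0, 0, 0, 0],
    [0, 0, -17, 0, 0, 0, 0],
    [0, 0, -10, 0, 0, 0, 0],
    [0, 0, 0, 0, 0, 0, 0]
  ]
}}

```text
time_s: 3.7
tcp_pos: [0.5852, 0.2025, 0.1036]
eef_rot: [179.9, -0.0, -80.7]
contact_force: [0.2, -0.2, 0.6]
gripper_width: 0.0002
```

```bash
cat >> h.py <<'E'
def arc(P,th,o,start,sgn=1,r=.065):
    # sgn +1: pushes anticlockwise; tool centre at r along lever, o behind it
    t=np.radians(th);c=np.c_[P[0]+r*np.cos(t)+sgn*o*np.sin(t),P[1]+r*np.sin(t)-sgn*o*np.cos(t)]
    return np.diff(np.vstack([start,c]),axis=0)*1e3
E
python3 - <<'E'
from h import *
th=np.r_[99,np.linspace(103,171,18)];print(th[:3]);print(arc([.5575,.132],th,np.r_[.030,[.029]*18],[.5854,.2029]).round(1).tolist())
E
```

```text
[ 99. 103. 107.]
[[-8.4, -2.0], [-5.8, 1.0], [-4.9, 0.8], [-4.9, 0.4], [-5.0, 0.1], [-5.0, -0.3], [-4.9, -0.6], [-4.9, -0.9], [-4.8, -1.3], [-4.7, -1.6], [-4.6, -1.9], [-4.4, -2.3], [-4.3, -2.6], [-4.1, -2.8], [-3.9, -3.1], [-3.6, -3.4], [-3.4, -3.6], [-3.1, -3.9], [-2.9, -4.1]]
```

Call:
{"op": "move_arm", "data": {
  "commands": [
    [-4.2, -1, 0, 0, 0, 0, 0],
    [-4.2, -1, 0, 0, 0, 0, 0],
    [-5.8, 1, 0, 0, 0, 4, 0],
    [-4.9, 0.8, 0, 0, 0, 4, 0],
    [-4.9, 0.4, 0, 0, 0, 4, 0],
    [0, 0, 0, 0, 0, 0, 0]
  ]
}}

```text
time_s: 4.3
tcp_pos: [0.5621, 0.204, 0.106]
eef_rot: [-179.9, 0.0, -68.6]
contact_force: [1.2, -0.2, -0.4]
gripper_width: 0.0005
```

Call:
{"op": "move_arm", "data": {
  "commands": [
    [-5.0, 0.1, 0, 0, 0, 4, 0],
    [-5, -0.3, 0, 0, 0, 4, 0],
    [-4.9, -0.6, 0, 0, 0, 4, 0],
    [-4.9, -0.9, 0, 0, 0, 4, 0],
    [-4.8, -1.3, 0, 0, 0, 4, 0],
    [0, 0, 0, 0, 0, 0, 0]
  ]
}}

```text
time_s: 4.9
tcp_pos: [0.5377, 0.2012, 0.1058]
eef_rot: [-179.8, -0.0, -48.7]
contact_force: [1.9, 1.0, 1.8]
gripper_width: 0.0004
```

Call:
{"op": "move_arm", "data": {
  "commands": [
    [-4.7, -1.6, 0, 0, 0, 4, 0],
    [-4.6, -1.9, 0, 0, 0, 4, 0],
    [-4.4, -2.3, 0, 0, 0, 4, 0],
    [-4.3, -2.6, 0, 0, 0, 4, 0],
    [-4.1, -2.8, 0, 0, 0, 4, 0],
    [-3.9, -3.1, 0, 0, 0, 4, 0],
    [-3.6, -3.4, 0, 0, 0, 4, 0],
    [-3.4, -3.6, 0, 0, 0, 4, 0],
    [-3.1, -3.9, 0, 0, 0, 4, 0],
    [-2.9, -4.1, 0, 0, 0, 4, 0],
    [0, 0, 0, 0, 0, 0, 0]
  ]
}}

```text
time_s: 6.0
tcp_pos: [0.4984, 0.1715, 0.1053]
eef_rot: [-179.9, -0.0, -8.8]
contact_force: [-0.5, 1.6, 1.2]
gripper_width: 0.0005
```

Run:
```python
from plant import *
import cv2
s=get_state();f=capture('side')['frame'];w=capture('wrist')['frame']
print(s['tcp_pos'],s['eef_rot'],s['contact_force'])
cv2.imwrite('pics/m2.png',cv2.resize(cv2.hconcat([f[115:305,205:405],w[100:290,220:420]]),(800,380),interpolation=cv2.INTER_CUBIC))
```

```text
[0.49837887 0.17152311 0.10525611] [-1.79936931e+02 -3.75604880e-02 -8.79701310e+00] [-0.45458821  1.64067466  1.20955542]
```

View pics/m2.png

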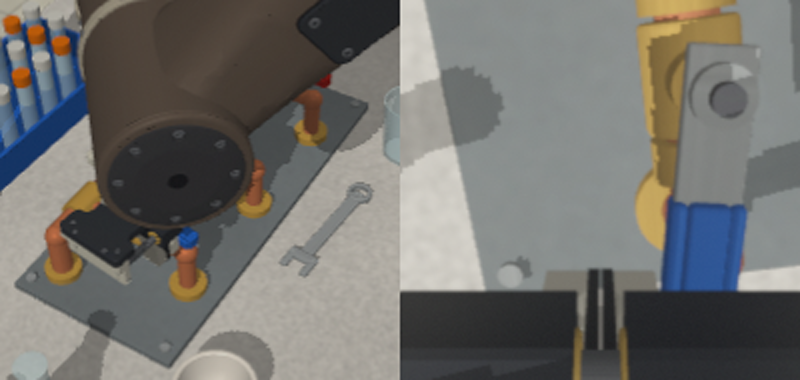

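The blue lever is nearly in line with its pipe and the fingertip is against its left side. I'll keep pushing gently until it meets the stop.

Call:
{"op": "move_arm", "data": {
  "commands": [
    [-0.8, -1.5, 0, 0, 0, 1.1, 0],
    [-0.8, -1.5, 0, 0, 0, 1.1, 0],
    [-0.8, -1.5, 0, 0, 0, 1.1, 0],
    [-0.8, -1.5, 0, 0, 0, 1.1, 0],
    [-0.8, -1.5, 0, 0, 0, 1.1, 0],
    [-0.6, -1.5, 0, 0, 0, 1.1, 0],
    [-0.6, -1.0, 0, 0, 0, 1.1, 0],
    [0, 0, 0, 0, 0, 0, 0]
  ]
}}

```text
time_s: 6.9
tcp_pos: [0.4931, 0.1611, 0.1046]
eef_rot: [180.0, -0.0, -0.9]
contact_force: [1.0, 1.7, 0.9]
gripper_width: 0.0003
```

Call:
{"op": "move_arm", "data": {
  "commands": [
    [0, -1, 0, 0, 0, 0, 0],
    [0, -1, 0, 0, 0, 0, 0],
    [0, 0, 0, 0, 0, 0, 0]
  ]
}}

```text
time_s: 7.2
tcp_pos: [0.4931, 0.1603, 0.1046]
eef_rot: [-179.9, -0.0, -1.0]
contact_force: [0.0, 7.5, 2.8]
gripper_width: 0.0004
```

Call:
{"op": "move_arm", "data": {
  "commands": [
    [0, -1, 0, 0, 0, 0, 0],
    [0, -1, 0, 0, 0, 0, 0],
    [0, 0, 0, 0, 0, 0, 0]
  ]
}}

```text
time_s: 7.5
tcp_pos: [0.4932, 0.16, 0.1047]
eef_rot: [-179.8, -0.1, -1.0]
contact_force: [-5.0, 16.0, 3.0]
gripper_width: 0.0002
```

The force rose from 2 N to 16 N with no further travel, so the lever is on its stop. I'll back off, lift, go over beside the red lever and look.

Call:
{"op": "move_arm", "data": {
  "commands": [
    [0, 8, 0, 0, 0, 0, 0],
    [0, 10, 0, 0, 0, 0, 0],
    [0, 0, 20, 0, 0, 0, 0],
    [0, 0, 35, 0, 0, 0, 0],
    [0, 0, 35, 0, 0, 0, 0],
    [0, 0, 30, 0, 0, 0, 0],
    [-1, -20, 0, 0, 0, 0, 0],
    [-1, -36, 0, 0, 0, 0, 0],
    [-1, -36, 0, 0, 0, -1, 0],
    [-1, -36, 0, 0, 0, -1, 0],
    [-2, -36, 0, 0, 0, -1, 0],
    [-2, -36, 0, 0, 0, -1, 0],
    [-2, -36, 0, 0, 0, 0, 0],
    [-1, -36, 0, 0, 0, 0, 0],
    [-1, -36, 0, 0, 0, 0, 0],
    [-1, -36, 0, 0, 0, 0, 0],
    [0, -33, 0, 0, 0, 0, 0],
    [0, 0, 0, 0, 0, 0, 0],
    [0, 0, 0, 0, 0, 0, 0]
  ]
}}

```text
time_s: 9.4
tcp_pos: [0.4792, -0.2023, 0.2238]
eef_rot: [180.0, 0.1, -5.1]
contact_force: [-0.0, -0.8, 0.1]
gripper_width: 0.0004
```

Run:
```python
from plant import *
from h import *
s=get_state();d={n:capture(n) for n in('side','wrist')};d['s']=s;pickle.dump(d,open('c3.pkl','wb'))
print(s['tcp_pos'],s['eef_rot'],s['contact_force'])
cv2.imwrite('pics/w3.png',cv2.hconcat([d['side']['frame'][100:310,200:400],d['wrist']['frame'][0:210,:600]]))
p=pickle.load(open('p.pkl','rb'));W=wcam(d['wrist'],s)
print(proj(W,man(p,[[0,-.15,.127],lev(-150,p[5],90,127),[0,.15,.127],lev(150,np.pi/2,90,127)])))
```

```text
[ 0.47916731 -0.20233818  0.22375331] [ 1.79989925e+02  1.35046487e-01 -5.11587602e+00] [-0.0057705  -0.76669578  0.13525569]
[[272.4390629  125.61532649]
 [276.84338366 221.09737134]
 [-63.11687657 148.36835362]
 [-18.95538474 239.80287099]]
```

View pics/w3.png

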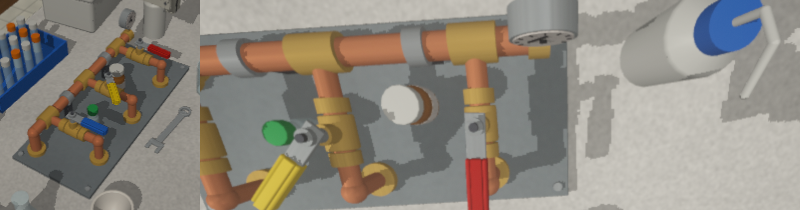

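Side view: the blue sleeve at (94,124) now lies along its pipe. Yellow and red are unchanged, and the model's red pivot falls on the bolt. Next I measure the blue angle, while lowering beside red.

```bash
cat >> h.py <<'E'
def angles(S,p):
    h=cv2.cvtColor(S['frame'],cv2.COLOR_BGR2HSV)
    for k,y,lo,hi in(('b',150,(105,150,60),(125,255,255)),('y',0,(22,170,120),(32,255,255)),('r',-150,(0,200,110),(3,255,255))):
        m=cv2.inRange(h,lo,hi);N,_,s,ct=cv2.connectedComponentsWithStats(m)
        best=None
        for i in range(1,N):
            if 60<s[i][4]<400:
                for a in np.radians(np.arange(-10,101,.5)):
                    e=np.linalg.norm(proj(S,man(p,lev(y,a)))[0]-ct[i])
                    if best is None or e<best[0]: best=(e.round(2),np.degrees(a).round(1),ct[i].round(1))
        print(k,best)
E
python3 - <<'E'
from h import *
p=pickle.load(open('p.pkl','rb'))
for n in('c0','c3'): angles(pickle.load(open(n+'.pkl','rb'))['side'],p)
th=np.linspace(174.6,94.6,21);print(arc([.5500,-.1675],th,.029,[.4792,-.2023],-1).round(1).tolist())
E
```

```text
b (np.float64(0.24), np.float64(11.0), array([260.6, 234.9]))
y (np.float64(0.07), np.float64(45.0), array([313.6, 193. ]))
r (np.float64(0.29), np.float64(86.0), array([358.5, 151.1]))
b (np.float64(0.07), np.float64(90.5), array([294.2, 226. ]))
y (np.float64(0.03), np.float64(45.0), array([313.6, 193.1]))
r (np.float64(0.18), np.float64(86.0), array([358.4, 151. ]))
[[3.4, 12.0], [-1.4, 4.8], [-1.1, 4.8], [-0.7, 4.9], [-0.4, 5.0], [-0.1, 5.0], [0.3, 5.0], [0.6, 4.9], [1.0, 4.9], [1.3, 4.8], [1.6, 4.7], [2.0, 4.6], [2.3, 4.4], [2.6, 4.2], [2.9, 4.1], [3.2, 3.8], [3.4, 3.6], [3.7, 3.4], [3.9, 3.1], [4.1, 2.8], [4.3, 2.5]]
```

Call:
{"op": "move_arm", "data": {
  "commands": [
    [0, 0, -20, 0, 0, 0, 0],
    [0, 0, -25, 0, 0, 0, 0],
    [0, 0, -25, 0, 0, 0, 0],
    [0, 0, -25, 0, 0, 0, 0],
    [0, 0, -15, 0, 0, 0, 0],
    [0, 0, -10, 0, 0, 0, 0],
    [0, 0, 0, 0, 0, 0, 0]
  ]
}}

```text
time_s: 10.2
tcp_pos: [0.4794, -0.2009, 0.1035]
eef_rot: [-180.0, 0.1, -4.9]
contact_force: [0.6, -0.3, -0.0]
gripper_width: 0.0004
```

Blue measures 90.5°, which is fully open to within the measurement. Yellow is unchanged. Now I push red clockwise.

Call:
{"op": "move_arm", "data": {
  "commands": [
    [1.4, 4, 0, 0, 0, 0, 0],
    [1, 4, 0, 0, 0, 0, 0],
    [1, 4, 0, 0, 0, 0, 0],
    [-1.4, 4.8, 0, 0, 0, -4, 0],
    [-1.1, 4.8, 0, 0, 0, -4, 0],
    [-0.7, 4.9, 0, 0, 0, -4, 0],
    [-0.4, 5, 0, 0, 0, -4, 0],
    [-0.1, 5, 0, 0, 0, -4, 0],
    [0.3, 5, 0, 0, 0, -4, 0],
    [0, 0, 0, 0, 0, 0, 0]
  ]
}}

```text
time_s: 11.2
tcp_pos: [0.4805, -0.1599, 0.1053]
eef_rot: [-180.0, -0.1, -29.0]
contact_force: [-0.1, -0.4, 0.3]
gripper_width: 0.0005
```

Call:
{"op": "move_arm", "data": {
  "commands": [
    [0.6, 4.9, 0, 0, 0, -4, 0],
    [1, 4.9, 0, 0, 0, -4, 0],
    [1.3, 4.8, 0, 0, 0, -4, 0],
    [1.6, 4.7, 0, 0, 0, -4, 0],
    [2, 4.6, 0, 0, 0, -4, 0],
    [2.3, 4.4, 0, 0, 0, -4, 0],
    [2.6, 4.2, 0, 0, 0, -4, 0],
    [0, 0, 0, 0, 0, 0, 0]
  ]
}}

```text
time_s: 12.0
tcp_pos: [0.4915, -0.1276, 0.1048]
eef_rot: [180.0, -0.0, -56.9]
contact_force: [0.0, -0.4, 0.7]
gripper_width: 0.0002
```

Call:
{"op": "move_arm", "data": {
  "commands": [
    [2.9, 4.1, 0, 0, 0, -4, 0],
    [3.2, 3.8, 0, 0, 0, -4, 0],
    [3.4, 3.6, 0, 0, 0, -4, 0],
    [3.7, 3.4, 0, 0, 0, -4, 0],
    [3.9, 3.1, 0, 0, 0, -4, 0],
    [4.1, 2.8, 0, 0, 0, -4, 0],
    [0, 0, 0, 0, 0, 0, 0]
  ]
}}

```text
time_s: 12.7
tcp_pos: [0.5124, -0.1069, 0.1045]
eef_rot: [180.0, 0.0, -80.9]
contact_force: [-1.5, -1.1, 0.2]
gripper_width: 0.0001
```

Call:
{"op": "move_arm", "data": {
  "commands": [
    [2.2, 1.2, 0, 0, 0, -2, 0],
    [2.2, 1.2, 0, 0, 0, -2, 0],
    [2.2, 1.2, 0, 0, 0, -2, 0],
    [1.5, 1, 0, 0, 0, -2, 0],
    [1.5, 0.5, 0, 0, 0, -2, 0],
    [0, 0, 0, 0, 0, 0, 0]
  ]
}}

```text
time_s: 13.3
tcp_pos: [0.5217, -0.1018, 0.1045]
eef_rot: [180.0, 0.0, -90.8]
contact_force: [-2.7, 0.2, 1.7]
gripper_width: 0.0006
```

Call:
{"op": "move_arm", "data": {
  "commands": [
    [1.0, 0, 0, 0, 0, 0, 0],
    [1.0, 0, 0, 0, 0, 0, 0],
    [0, 0, 0, 0, 0, 0, 0]
  ]
}}

```text
time_s: 13.6
tcp_pos: [0.5241, -0.1016, 0.1045]
eef_rot: [180.0, 0.0, -90.9]
contact_force: [-3.8, 3.0, 2.0]
gripper_width: 0.0004
```

Call:
{"op": "move_arm", "data": {
  "commands": [
    [1.0, 0, 0, 0, 0, 0, 0],
    [1.0, 0, 0, 0, 0, 0, 0],
    [0, 0, 0, 0, 0, 0, 0]
  ]
}}

```text
time_s: 13.9
tcp_pos: [0.5251, -0.1016, 0.1043]
eef_rot: [179.9, 0.0, -91.0]
contact_force: [-7.7, 4.1, 5.4]
gripper_width: 0.0005
```

Call:
{"op": "move_arm", "data": {
  "commands": [
    [1.0, 0, 0, 0, 0, 0, 0],
    [1.0, 0, 0, 0, 0, 0, 0],
    [0, 0, 0, 0, 0, 0, 0]
  ]
}}

```text
time_s: 14.2
tcp_pos: [0.5252, -0.1017, 0.1042]
eef_rot: [179.7, 0.0, -91.0]
contact_force: [-13.6, 6.7, 11.2]
gripper_width: 0.0005
```

Call:
{"op": "move_arm", "data": {
  "commands": [
    [1.0, 0, 0, 0, 0, 0, 0],
    [0, 0, 0, 0, 0, 0, 0]
  ]
}}

```text
time_s: 14.4
tcp_pos: [0.5253, -0.1016, 0.1041]
eef_rot: [179.6, 0.0, -91.0]
contact_force: [-16.1, 8.3, 13.7]
gripper_width: 0.0005
```

Red is on its stop too: 16 N and no more travel. I'll back off, lift and check.

Call:
{"op": "move_arm", "data": {
  "commands": [
    [-8, 0, 0, 0, 0, 0, 0],
    [-12, 0, 0, 0, 0, 0, 0],
    [0, 0, 20, 0, 0, 0, 0],
    [0, 0, 35, 0, 0, 0, 0],
    [0, 0, 35, 0, 0, 0, 0],
    [0, 0, 30, 0, 0, 0, 0],
    [-10, -30, 0, 0, 0, 0, 0],
    [-10, -40, 0, 0, 0, 0, 0],
    [-10, -40, 0, 0, 0, 0, 0],
    [-10, -40, 0, 0, 0, 0, 0],
    [-10, -40, 0, 0, 0, 0, 0],
    [-10, -40, 0, 0, 0, 0, 0],
    [0, 0, 0, 0, 0, 0, 0],
    [0, 0, 0, 0, 0, 0, 0]
  ]
}}

```text
time_s: 15.8
tcp_pos: [0.4487, -0.3329, 0.2244]
eef_rot: [-180.0, -0.0, -91.1]
contact_force: [0.0, 0.9, 0.2]
gripper_width: 0.0005
```

Run:
```python
from plant import *
from h import *
s=get_state();d={n:capture(n) for n in('side','scene')};pickle.dump(d,open('c4.pkl','wb'))
print(s['tcp_pos'],s['contact_force'],s['time_s'])
angles(d['side'],pickle.load(open('p.pkl','rb')))
cv2.imwrite('pics/s4.png',cv2.resize(d['side']['frame'][60:350,180:440],(520,580),interpolation=cv2.INTER_CUBIC))
```

```text
[ 0.44870704 -0.3329119   0.22437214] [0.01790137 0.91514337 0.2091456 ] 15.8
b (np.float64(0.07), np.float64(90.5), array([294.2, 226. ]))
y (np.float64(0.07), np.float64(45.0), array([313.6, 193. ]))
r (np.float64(0.2), np.float64(0.0), array([327.4, 155.1]))
```

View pics/s4.png

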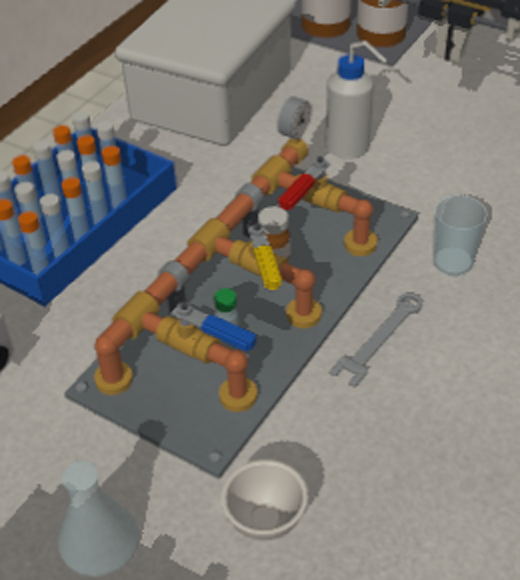

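The blue sleeve (228,332) lies in line with its pipe and the red sleeve (297,190) square across its own. Yellow (267,267) is unchanged, the bystanders stand where they were and the arm is clear.

```bash
python3 -c "
from plant import *
print(close_job())"
```

```text
the job is handed in; nothing more can be done
None
```

The cooling water is changed over: blue is fully open and red is fully shut, in that order, and the job was handed in at about 16 s of the 54 s allowed.

I pushed each lever round with the tips of the shut fingers, without gripping. For each one I stopped when the force rose to about 16 N with no further travel, which I took as the firm stop. The blue lever was checked as open from the camera before I touched red.

| Lever | Start angle | Final angle (side camera) | Wanted |
|---|---|---|---|
| Blue | about 11° | 90.5° | 90° (open) |
| Red | about 86° | 0.0° | 0° (shut) |
| Yellow | 45° | 45° | unchanged |

In the last picture the glassware, bottles, spanner and mortar look to be standing where they were, judged by eye. The arm was clear of everything with no contact force. No check failed or disagreed. The camera angles are good to about 1–2°.

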